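Set the fluid knob of a spray gun by its clicks

ROBOT

A 6-joint arm with a two-finger parallel gripper is mounted at the origin on the work surface. World frame = base frame: x ahead of the robot, y to its left, z up, the work surface at z = 0. Lengths are in m, angles in rad, forces in N, time in s.
With the tool pointing down it reaches from about 0.3 to 0.875 m from the base axis. Payload 6.4 kg.
Tool frame: the origin (TCP) lies at the very end of the fingers, on their centre line; the grasp point (between the pads) lies 19 mm behind it; x points along the fingers, y is the direction in which the jaws open and shut, and the axes are right-handed (so a half turn about x gives the same grasp; the last joint's range is limited). The gripper opens to 85 mm and grips with 20 to 120 N. Pads are 22 mm wide; open, the fingers measure 114 mm over their backs; the gripper's body (76 mm by 85 mm) begins 54 mm behind the grasp point. The pads swing forward as they close: fully open they stand 13 mm farther back than shut.
Start: joints at [1.103, 0.181, 1.607, -0, 1.354, -0.206], TCP at [0.149, 0.555, 0.231] pointing down, gripper open.
Joint ranges: [-2.99, 2.99], [-0.89, 2.07], [0.3, 2.58], [-1.14, 4.28], [0, 2.63], [-3.12, 3.12]. Speed limits (rad/s): [2.57, 2.57, 3.01, 3.14, 3.14, 3.14].

INTERFACE

Orientations are given as a unit quaternion [w, x, y, z].
In Python, from bench import status, optics, hand_in gives the robot as it stands. The module is installed in compiled form; this text tells all that it offers.
- The arm moves only by the shell command python3 -m jog 'ROWS'. ROWS is JSON, one flat list of numbers, 5 for each row, row after row: the shift along the tool's x, y, z in mm, then the turn about the tool's x in degrees, then the opening in per cent of the stroke, from 0 (shut) to 100 (fully open). In form: [tx, ty, tz, yaw, gripper, tx, ty, tz, yaw, gripper, ...]. A call has exactly 5 rows; each row is the pose to reach, as a shift and turn from the pose commanded when the call began, along the tool's axes at that moment; what a row does not reach only later rows make up. A row lasts 1/10 s, in which the tool goes at most 50 mm and 8.59 degrees, less where a joint would pass 70% of its speed; a pose out of reach is approached as far as the arm can. A call with a gripper value outside its range is refused whole. The fingers move at their own pace and stop on an object; the grip force is fixed at half the most. Time passes only in rows, so rows that repeat a pose let the fingers close, or fill a call up. It gives the time, the measured TCP pose, the force and the opening at its end, in the units of the state.
- status.get_obs(): the state, without advancing time (a new reading comes with each control period).
- optics.camera(name): name is "side" or "top"; returns the picture (400x640x3 uint8, red, green, blue); there is no depth.
- optics.get_calibration(name): a dict with "vertical_fov" (degrees; the focal length in pixels is half the picture's height over the tangent of half this angle, whatever the lens; pixels are square), "cx", "cy" (the principal point, pixels), "k1" (the pictures are not rectified: a ray, as slopes to the right and down, at radius r is drawn at 1 + k1 r^2 times it, then the intrinsics apply), "extrinsics" (4x4, takes a point from camera to world coordinates). Camera axes: x right, y up, looking along -z (the intrinsics and any distortion apply to the point x, -y, -z); pixel columns grow to the right and rows downward; lengths in m; the calibration is good to about 2 mm. A picture is of the moment at which its call begins. get_calibration takes no time and is no camera call.
- hand_in(): hands the job in, once; it reports no verdict.
The state is a dict: "time_s": time; "q": joint angles; "dq": joint speeds; "joint_efforts": joint torques, N m; "eef_pos": TCP position; "eef_rot": TCP orientation; "wrist_force": force on the tool from outside, world axes, zero at the start; "torque": the same for the moment, N m; "opening": opening from 0.0 (shut) to 1.0 (fully open).
Only numpy, scipy, OpenCV 4.12 (cv2) and the standard library are available. Lean on these libraries where they do the work, as an engineer would, in place of code of your own. Each camera call takes 0.05 s, during which the arm holds its last target. There are 200 camera calls.

TASK

The spray gun is clamped nose down in its stand with the round fluid knob on top. Turn the knob clockwise until it is snug against its stop, without forcing it, then open it again by exactly four clicks and let go. Leave everything else on the table where it is.

Things in the scene. Friction and masses are not known exactly. Their poses are not given: they have to be found in the camera images.
- gun: Aluminium and brass spray gun held nose down in a dark steel stand fixed to the table (foot 170 x 120 x 10 mm). Origin on the table, on the upright axis of gun and knob. The hand grip juts out along this frame's -x to 140 mm from the axis, at most 182 mm above the table; the stand's post is at +x, up to 130 mm high. Position and yaw vary.
- knob_centre (a point): Centre (half-way up) of the black round knurled fluid knob, 32 mm diameter, 28 mm high, underside 203 mm and top 231 mm above the table, axis vertical. Turns with the knob: x axis along the pointer on its top, z up. Clockwise seen from above closes, counter-clockwise opens; it does not rise or sink. At the start it is 2 to 6 clicks open; its travel ends 8 clicks open.
- pointer_tip (a point): Outer end, at the knob's rim, of the raised steel pointer bar on the knob's top. The bar runs from the axis to the rim. The knob clicks every 30 degrees (12 a turn) into a notch; each click takes about 0.1 N m to turn over, then snaps on. The stop lies exactly at a notch, but which way the pointer looks there differs every time and cannot be seen: it must be felt.
- gun_neck (a point): Middle of the plain neck between gun and knob, 195 mm above the table, 24 mm diameter from 190 to 200 mm; below 184 mm the gun's body is 42 mm in diameter. Fixed to the gun.
- needle_seat (a point): Where the hidden needle meets its seat, on the gun's axis 50 mm above the table, fixed to the gun. At the stop the seat gives a little, like a spring of about 3 N m per rad (the click included): snug is 0.2 to 0.35 N m at the hand, beyond 0.5 N m it is damaged. Let go, the knob springs back to the notch at the stop; count the clicks from there. A pinch of 20 N slips on the knob at about 0.27 N m.
- needle (a point): A point on the thin steel needle inside the gun, hidden. With the knob at its stop it is level with the seat, 50 mm above the table; each click of opening lifts it 0.25 mm, too little to read from its measured position.
- cup: Bystander, to be left alone: open aluminium paint cup, 82 dia x 105 high, standing upright (mm); origin at the centre of its underside.
- thinner: Bystander, to be left alone: closed steel can, 64 dia x 170 high, standing (mm); origin at the centre of its underside.
- tape: Bystander, to be left alone: roll of paper masking tape lying flat, 100 outer dia, 24 high (mm); origin at the centre of its underside.
- screwdriver: Bystander, to be left alone: screwdriver lying on the table (mm); origin at the centre of its underside.
- spanner: Bystander, to be left alone: open-ended spanner lying on the table (mm); origin at the centre of its underside.
- pull: Bystander, to be left alone: steel bow drawer handle lying flat, 110 long (mm); origin at the centre of its underside.
- screw_tub: Bystander, to be left alone: open grey plastic tub, 110 x 80 x 35 (mm); origin at the centre of its underside.

How it is judged:
On the way:
1. the knob is turned clockwise until the needle is snug in its seat (at least about 0.15 N m) (z of needle in the frame of gun below 0.0499761 m), for 0.1 s.
At the end, for the whole second after the job is handed in: The knob rests, released, in the fourth notch out from its stop (needle lifted 1.0 mm, within 0.3 of a click) (z of needle in the frame of gun between 0.050925 and 0.051075 m); the robot touches nothing.
It fails at once if the needle is forced into its seat (more than about 0.5 N m) (z of needle in the frame of gun below 0.0499141 m).
It fails at once if something else on the table is knocked or moved by more than 20 mm (distance of any of cup, thinner, tape, screwdriver, spanner, pull, screw_tub from where it was at the start of the episode above 0.02 m).
It also fails if it takes over 67 s, if anything falls off the work surface, if the arm or the gripper's body presses on something with over 40 N, if the wrist force passes 120 N, or if a joint passes its speed limit or range.

## Working session

There is one attempt and no reset: what is moved stays moved. The work goes in short steps, Python scripts to look and compute and a shell command to move; the robot and the scene stay as the last step left them, time stands still between calls to the robot, and variables do not carry over. Pictures are saved under pics/ and viewed, on a budget of 10 in all, crops included, one or two more only if the job needs it, and the job is handed in when it is done.

```bash
mkdir -p pics; python3 - <<'E'
from bench import status, optics
import cv2, numpy as np
for n in("top","side"):
    cv2.imwrite(f"pics/{n}0.png",optics.camera(n)[:,:,::-1])
    c=optics.get_calibration(n);print(n,c)
o=status.get_obs();print({k:np.round(v,3) for k,v in o.items()})
E
```

```text
top {'vertical_fov': 53.409243772073324, 'cx': 322.3978298174985, 'cy': 206.32861614735924, 'k1': -0.07797743524361418, 'extrinsics': array([[-0.00456677,  0.98656431, -0.16330955,  0.39635487],
       [-0.999988  , -0.00421608,  0.00249393, -0.01575394],
       [ 0.0017719 ,  0.16331898,  0.98657173,  1.22802484],
       [ 0.        ,  0.        ,  0.        ,  1.        ]])}
side {'vertical_fov': 44.6504181015134, 'cx': 323.0252696161765, 'cy': 203.58024439892998, 'k1': -0.04733586694883257, 'extrinsics': array([[-0.99922056,  0.03720387, -0.01319645,  0.55742947],
       [-0.03444044, -0.65826054,  0.75200194,  1.10258421],
       [ 0.01929068,  0.75187029,  0.65902878,  1.14859455],
       [ 0.        ,  0.        ,  0.        ,  1.        ]])}
{'time_s': np.float64(0.1), 'q': array([ 1.103,  0.181,  1.608,  0.   ,  1.354, -0.206]), 'dq': array([-0.   , -0.001, -0.003, -0.   ,  0.001,  0.002]), 'joint_efforts': array([ 0.0000e+00, -4.4588e+01, -3.5224e+01, -0.0000e+00,  4.0000e-03,
       -0.0000e+00]), 'eef_pos': array([0.149, 0.555, 0.23 ]), 'eef_rot': array([ 0.701,  0.092,  0.701, -0.093]), 'wrist_force': array([ 0.5  , -1.237, -1.091]), 'torque': array([-0.052, -0.022, -0.03 ]), 'opening': np.float64(0.997)}
```

View pics/top0.png

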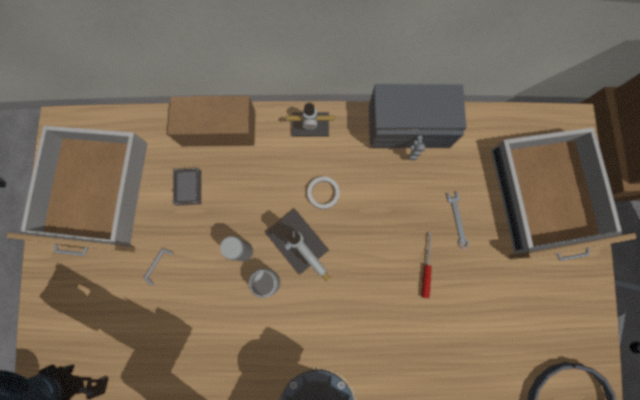

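View pics/side0.png

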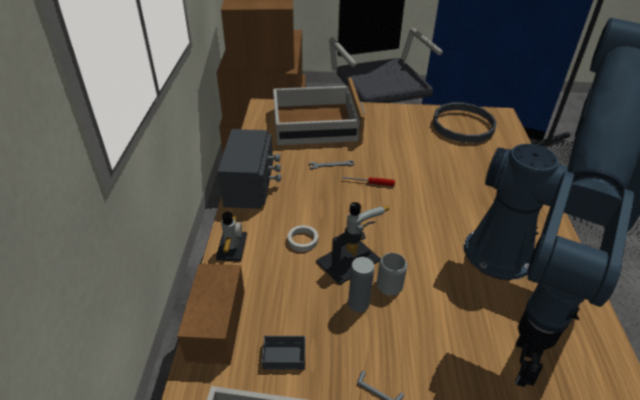

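Top view: gun on its stand at about (296,240), with the grip pointing toward lower right (325,275). The cup is at (263,283), the thinner at (235,248) and the tape at (323,192). Side view: the knob is at (355,208). A similar gun stands far back at (310,115), out of the way. I'll enlarge the knob in both views.

```bash
cat > h.py <<'E'
import numpy as np, cv2
from bench import status, optics
def ray(n,u,v):
    c=optics.get_calibration(n); f=200/np.tan(np.radians(c["vertical_fov"]/2))
    K=np.array([[f,0,c["cx"]],[0,f,c["cy"]],[0,0,1]])
    p=cv2.undistortPoints(np.array([[[u,v]]],float),K,np.array([c["k1"],0,0,0,0]))[0,0]
    E=c["extrinsics"]; return E[:3,3],E[:3,:3]@np.array([p[0],-p[1],-1])
def plane(n,u,v,z):
    o,d=ray(n,u,v); return o+d*(z-o[2])/d[2]
def proj(n,P):
    c=optics.get_calibration(n); f=200/np.tan(np.radians(c["vertical_fov"]/2))
    E=np.linalg.inv(c["extrinsics"]); q=E[:3,:3]@P+E[:3,3]; s=np.array([q[0],-q[1]])/-q[2]
    return s*(1+c["k1"]*s@s)*f+[c["cx"],c["cy"]]
E
python3 - <<'E'
import cv2,numpy as np
from h import *
t=cv2.imread("pics/top0.png")[205:285,250:350]; s=cv2.imread("pics/side0.png")[190:270,310:410]
a=np.hstack([cv2.resize(x,None,fx=4,fy=4,interpolation=cv2.INTER_CUBIC) for x in(t,s)])
cv2.imwrite("pics/crop0.png",np.clip(a*1.8,0,255).astype(np.uint8))
E
```

```text
(no output)
```

View pics/crop0.png

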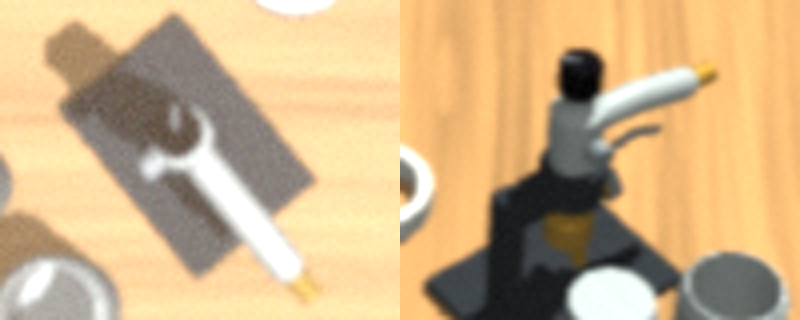

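Crop: in the top view the knob disc is centred near (294.5,235.5), with a light pointer blob at about (294,235). In the side view the black knob is centred near (355.2,208.8).

```bash
python3 - <<'E'
from h import *
s=cv2.imread("pics/side0.png").astype(int); 
m=(s.max(2)<55).astype(np.uint8); m[:198]=0;m[218:]=0;m[:,:340]=0;m[:,370:]=0
for v in range(198,220):
    c=np.where(m[v])[0]; print(v,(c.min(),c.max()) if len(c) else None,end=' ')
print()
for side in[(355.2,208.8)]:
    print("side z.217",plane("side",*side,.217))
o1,d1=ray("top",294.5,235.5);o2,d2=ray("side",355.2,208.8)
A=np.c_[d1,-d2];t=np.linalg.lstsq(A,o2-o1,rcond=None)[0];print("tri",o1+d1*t[0],o2+d2*t[1])
print("top z.231",plane("top",294.5,235.5,.231))
# foot corners in top at z=.01 (crop corners)
C=[plane("top",250+a/4,205+b/4,.01) for a,b in((176,12),(316,180),(198,277),(60,105))]
print(np.round(C,3),np.mean(C,0))
g=plane("top",250+295/4,205+275/4,.165);print("grip",g)
for n,u,v,z in(("top",263,283,.105),("top",231,247,.17),("top",323,192,.024)):print(plane(n,u,v,z))
o=status.get_obs(); from scipy.spatial.transform import Rotation as R
print(R.from_quat(o["eef_rot"],scalar_first=True).as_matrix().round(3))
E
```

```text
198 None 199 None 200 None 201 None 202 None 203 (np.int64(352), np.int64(357)) 204 (np.int64(353), np.int64(358)) 205 (np.int64(351), np.int64(359)) 206 (np.int64(350), np.int64(359)) 207 (np.int64(350), np.int64(359)) 208 (np.int64(350), np.int64(359)) 209 (np.int64(350), np.int64(359)) 210 (np.int64(350), np.int64(359)) 211 (np.int64(350), np.int64(359)) 212 (np.int64(350), np.int64(359)) 213 (np.int64(351), np.int64(358)) 214 (np.int64(351), np.int64(357)) 215 (np.int64(351), np.int64(357)) 216 (np.int64(351), np.int64(356)) 217 None 218 None 219 None 
side z.217 [0.4829557  0.05708582 0.217     ]
tri [0.48885906 0.05327191 0.2148833 ] [0.48274666 0.05415122 0.21438512]
top z.231 [0.48738754 0.05217387 0.231     ]
[[ 0.593  0.069  0.01 ]
 [ 0.463 -0.038  0.01 ]
 [ 0.39   0.051  0.01 ]
 [ 0.521  0.158  0.01 ]] [0.49167265 0.06015558 0.01      ]
grip [ 0.39175761 -0.02118896  0.165     ]
[0.36641083 0.14790553 0.105     ]
[0.46269131 0.22559864 0.17      ]
[ 0.64050603 -0.02086212  0.024     ]
[[-0.001  0.259  0.966]
 [-0.001  0.966 -0.259]
 [-1.    -0.002 -0.   ]]
```

```bash
python3 -m jog '[-45,0,0,0,75, -45,-33,38,0,75, -45,-66,76,0,75, -45,-99,114,0,75, -45,-132,152,0,75]'; python3 -c "
from h import *
o=status.get_obs();print(o['q'].round(3),o['torque'].round(3),o['joint_efforts'].round(3))"
```

```text
time_s: 0.6
eef_pos: [0.2611, 0.388, 0.276]
eef_rot: [0.701, 0.092, 0.701, -0.092]
wrist_force: [2.1, -0.4, 0.9]
opening: 0.749
[ 0.724 -0.104  1.811 -0.     1.435 -0.586] [-0.012 -0.029 -0.001] [  7.504 -28.928 -36.248   0.215   0.254   1.477]
```

```bash
python3 -m jog '[0,-33,38,0,75, 0,-66,76,0,75, 0,-99,114,0,75, 0,-132,152,0,75, 0,-165,190,0,75]'; python3 -m jog '[0,-33,38,0,75, 0,-66,76,0,75, 0,-100,112,0,75, 0,-100,112,0,75, 0,-100,112,0,75]'; python3 -c "
from h import *
o=status.get_obs();print(o['q'].round(3),o['torque'].round(3),o['joint_efforts'].round(3))
P=o['eef_pos']
a=[]
for n in ('top','side'):
    i=optics.camera(n)[:,:,::-1];u,v=proj(n,np.array([.485,.0535,.22])).astype(int);print(n,u,v)
    a.append(cv2.resize(i[v-40:v+40,u-50:u+50],None,fx=4,fy=4,interpolation=cv2.INTER_CUBIC))
cv2.imwrite('pics/hover.png',np.clip(np.hstack(a)*1.8,0,255).astype(np.uint8))"
```

```text
time_s: 1.1
eef_pos: [0.4011, 0.1806, 0.2762]
eef_rot: [0.701, 0.092, 0.701, -0.092]
wrist_force: [0.7, 0.6, -0.5]
opening: 0.751
time_s: 1.6
eef_pos: [0.4828, 0.0559, 0.2756]
eef_rot: [0.7, 0.093, 0.702, -0.093]
wrist_force: [0.1, -0.2, 0.0]
opening: 0.746
[-0.13  -0.058  1.769  0.     1.433 -1.436] [ 0.009 -0.025 -0.017] [ -1.535 -32.599 -36.879  -0.158  -0.131  -0.09 ]
top 294 236
side 354 207
```

View pics/hover.png

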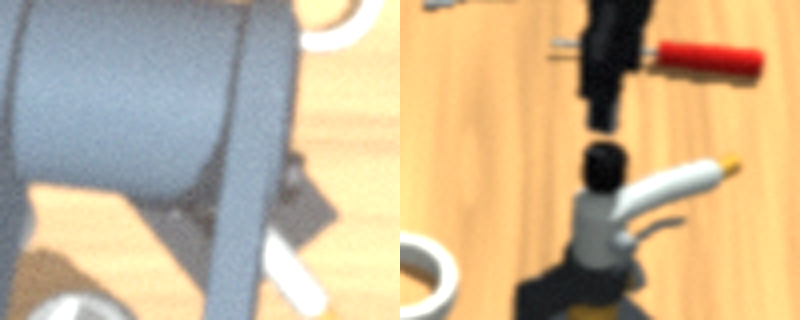

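Hover: in the side view the fingertips (crop x≈602) are over the knob (crop x≈604). The top view is blocked by the arm. Next I descend and close once to feel the y offset.

```bash
python3 -m jog '[30,0,0,0,70, 60,0,0,0,70, 78,0,0,0,70, 78,0,0,0,70, 78,0,0,0,60]';python3 -c "
from h import *
o=status.get_obs();print(o['eef_pos'].round(4),o['wrist_force'],o['torque'].round(3),o['joint_efforts'].round(3))"; python3 -m jog '[0,0,0,0,45, 0,0,0,0,30, 0,0,0,0,20, 0,0,0,0,20, 0,0,0,0,20]'; python3 -c "
from h import *
o=status.get_obs();print(o['eef_pos'].round(4),o['wrist_force'],o['torque'].round(3),o['joint_efforts'].round(3),o['q'].round(4))"
```

```text
time_s: 2.2
eef_pos: [0.4827, 0.058, 0.1988]
eef_rot: [0.701, 0.092, 0.701, -0.092]
wrist_force: [0.2, 0.4, -0.1]
opening: 0.604
[0.4827 0.058  0.1988] [ 0.21645771  0.37714749 -0.1387476 ] [-0.002  0.046 -0.038] [ 3.7000e-02 -3.3296e+01 -3.2470e+01 -0.0000e+00  2.0000e-02  4.0000e-03]
time_s: 2.7
eef_pos: [0.4838, 0.0565, 0.2003]
eef_rot: [0.702, 0.092, 0.7, -0.093]
wrist_force: [-2.6, -2.3, 5.7]
opening: 0.358
[0.4838 0.0565 0.2003] [-2.61607874 -2.26702227  5.69266823] [-0.273  0.421  0.001] [ 8.2100e-01 -3.1761e+01 -3.2211e+01  6.1100e-01 -7.2000e-01  2.8000e-02] [-1.2760e-01  1.1200e-02  1.8568e+00 -7.0000e-04  1.2708e+00 -1.4364e+00]
```

```bash
python3 -m jog '[0,0,0,0,20, 0,0,0,0,20, 0,0,0,0,20, 0,0,0,0,20, 0,0,0,0,20]'; python3 -c "
from h import *
o=status.get_obs();print(o['eef_pos'].round(4),o['wrist_force'],o['torque'].round(3),o['joint_efforts'].round(3),o['q'].round(4))"
```

```text
time_s: 3.2
eef_pos: [0.4838, 0.0564, 0.2002]
eef_rot: [0.702, 0.092, 0.7, -0.093]
wrist_force: [-2.4, -1.7, 7.0]
opening: 0.356
[0.4838 0.0564 0.2002] [-2.3727921  -1.74075134  6.95411046] [-0.232  0.388  0.02 ] [ 7.9300e-01 -3.1762e+01 -3.2212e+01  6.0300e-01 -7.2000e-01  2.8000e-02] [-1.2770e-01  1.1200e-02  1.8568e+00 -7.0000e-04  1.2708e+00 -1.4364e+00]
```

```bash
cat > rd.py <<'E'
from h import *
from scipy.spatial.transform import Rotation as R
o=status.get_obs(); M=R.from_quat(o["eef_rot"],scalar_first=True).as_matrix()
print("cw_deg %.2f"%-np.degrees(np.arctan2(M[1,1],M[0,1])),"pos",o["eef_pos"].round(4),"F",o["wrist_force"].round(1),"T",o["torque"].round(3),"j6 %.3f q6 %.4f"%(o["joint_efforts"][5],o["q"][5]),"tilt",M[:2,0].round(3))
E
python3 rd.py; python3 -m jog '[0,-1,0,6,20, 0,-1,0,12,20, 0,-1,0,18,20, 0,-1,0,24,20, 0,-1,0,30,20]';python3 rd.py;  python3 -m jog '[0,0,0,0,20, 0,0,0,0,20, 0,0,0,3,20, 0,0,0,5,20, 0,0,0,5,20]';python3 rd.py
```

```text
cw_deg -74.99 pos [0.4838 0.0564 0.2002] F [-2.4 -1.7  7. ] T [-0.232  0.388  0.02 ] j6 0.028 q6 -1.4364 tilt [ 0.003 -0.001]
time_s: 3.7
eef_pos: [0.4841, 0.0566, 0.2003]
eef_rot: [0.654, 0.273, 0.652, -0.271]
wrist_force: [0.5, 3.1, 4.9]
opening: 0.355
cw_deg -44.76 pos [0.4841 0.0566 0.2003] F [0.5 3.1 4.9] T [ 0.503 -0.173  0.098] j6 -1.296 q6 -0.9106 tilt [0.004 0.001]
time_s: 4.2
eef_pos: [0.4842, 0.0566, 0.2002]
eef_rot: [0.642, 0.299, 0.64, -0.297]
wrist_force: [0.7, 3.3, 5.6]
opening: 0.352
cw_deg -40.08 pos [0.4842 0.0566 0.2002] F [0.7 3.3 5.6] T [ 0.633 -0.207  0.094] j6 0.414 q6 -0.8289 tilt [0.004 0.001]
```

```bash
python3 -m jog '[0,0,0,6,20, 0,0,0,12,20, 0,0,0,18,20, 0,0,0,22,20, 0,0,0,25,20]' >/dev/null;python3 rd.py;  python3 -m jog '[0,0,0,2,20, 0,0,0,4,20, 0,0,0,5,20, 0,0,0,5,20, 0,0,0,5,20]' >/dev/null;python3 rd.py; python3 rd.py
```

```text
cw_deg -14.97 pos [0.4847 0.0568 0.2003] F [2.7 4.2 4.4] T [ 0.783 -0.583  0.012] j6 -0.446 q6 -0.3908 tilt [0.006 0.002]
cw_deg -10.13 pos [0.4848 0.0567 0.2002] F [3.3 4.1 4.1] T [ 0.735 -0.736  0.091] j6 0.097 q6 -0.3062 tilt [0.006 0.001]
cw_deg -10.13 pos [0.4848 0.0567 0.2002] F [3.3 4.1 4.1] T [ 0.735 -0.736  0.091] j6 0.097 q6 -0.3062 tilt [0.006 0.001]
```

```bash
python3 -m jog '[0,0,0,6,20, 0,0,0,12,20, 0,0,0,18,20, 0,0,0,22,20, 0,0,0,25,20]' >/dev/null;python3 rd.py;  python3 -m jog '[0,0,0,2,20, 0,0,0,4,20, 0,0,0,5,20, 0,0,0,5,20, 0,0,0,5,20]' >/dev/null;python3 rd.py
```

```text
cw_deg 15.03 pos [0.4853 0.0566 0.2003] F [6.  4.2 2.2] T [ 0.566 -1.033  0.097] j6 -0.432 q6 0.1328 tilt [0.007 0.001]
cw_deg 19.87 pos [0.4854 0.0565 0.2003] F [5.9 4.1 2.5] T [ 0.535 -1.158  0.126] j6 0.112 q6 0.2173 tilt [0.007 0.001]
```

```bash
python3 -m jog '[0,2,-1,6,20, 0,2,-1,12,20, 0,2,-1,18,20, 0,2,-1,22,20, 0,2,-1,25,20]' >/dev/null;python3 rd.py;  python3 -m jog '[0,0,0,2,20, 0,0,0,4,20, 0,0,0,5,20, 0,0,0,5,20, 0,0,0,5,20]' >/dev/null;python3 rd.py
```

```text
cw_deg 45.02 pos [0.4863 0.0564 0.2002] F [0.6 1.3 6.2] T [ 0.15  -0.105  0.053] j6 -0.439 q6 0.6576 tilt [0.004 0.   ]
cw_deg 49.86 pos [0.4864 0.0562 0.2002] F [0.8 1.2 6. ] T [ 0.026 -0.181  0.096] j6 0.105 q6 0.7421 tilt [ 0.004 -0.   ]
```

Not at the stop yet at 120°. On to 150°.

```bash
python3 -m jog '[0,0,0,6,20, 0,0,0,12,20, 0,0,0,18,20, 0,0,0,22,20, 0,0,0,25,20]' >/dev/null;python3 rd.py;  python3 -m jog '[0,0,0,2,20, 0,0,0,4,20, 0,0,0,5,20, 0,0,0,5,20, 0,0,0,5,20]' >/dev/null;python3 rd.py
```

```text
cw_deg 75.03 pos [0.4865 0.0557 0.2002] F [ 0.4 -1.   6.3] T [-0.383 -0.249  0.13 ] j6 -0.425 q6 1.1812 tilt [ 0.004 -0.001]
cw_deg 79.86 pos [0.4866 0.0553 0.2003] F [ 1.2 -1.1  5.4] T [-0.794 -0.326  0.326] j6 0.291 q6 1.2656 tilt [ 0.005 -0.002]
```

The torque rises to about 0.3 N m at 150°, so the stop is five clicks from the start and the needle is snug. Now I open by 5° plus 120°, in five calls.

```bash
python3 -m jog '[0,0,0,-3,20, 0,0,0,-5,20, 0,0,0,-5,20, 0,0,0,-5,20, 0,0,0,-5,20]' >/dev/null;python3 rd.py;  python3 -m jog '[0,0,0,-6,20, 0,0,0,-12,20, 0,0,0,-18,20, 0,0,0,-24,20, 0,0,0,-30,20]' >/dev/null;python3 rd.py; python3 -m jog '[0,0,0,-6,20, 0,0,0,-12,20, 0,0,0,-18,20, 0,0,0,-24,20, 0,0,0,-30,20]' >/dev/null;python3 rd.py
```

```text
cw_deg 74.89 pos [0.4865 0.0558 0.2002] F [ 0.8 -1.2  6.3] T [-0.279 -0.209  0.123] j6 0.081 q6 1.1786 tilt [ 0.004 -0.001]
cw_deg 44.64 pos [0.4863 0.0564 0.2002] F [-1.3  2.5  6.8] T [ 0.374  0.034 -0.037] j6 1.354 q6 0.6508 tilt [0.004 0.   ]
cw_deg 14.64 pos [0.4858 0.0568 0.2002] F [-2.8  4.   9.1] T [ 0.531  0.494 -0.034] j6 1.351 q6 0.1272 tilt [0.003 0.001]
```

```bash
python3 -m jog '[0,0,0,-6,20, 0,0,0,-12,20, 0,0,0,-18,20, 0,0,0,-24,20, 0,0,0,-30,20]' >/dev/null;python3 rd.py;  python3 -m jog '[0,0,0,-6,20, 0,0,0,-12,20, 0,0,0,-18,20, 0,0,0,-24,20, 0,0,0,-30,20]' >/dev/null;python3 rd.py; python3 -m jog '[0,0,0,0,20, 0,0,0,0,20, 0,0,0,0,20, 0,0,0,0,20, 0,0,0,0,20]' >/dev/null;python3 rd.py
```

```text
cw_deg -15.37 pos [0.4852 0.0569 0.2002] F [-5.2  3.6 11.7] T [ 0.558  0.783 -0.047] j6 1.348 q6 -0.3964 tilt [0.001 0.001]
cw_deg -45.38 pos [0.4847 0.0566 0.2002] F [-6.5  1.2 12.7] T [0.453 1.128 0.01 ] j6 1.348 q6 -0.9200 tilt [0.    0.001]
cw_deg -45.13 pos [0.4847 0.0566 0.2001] F [-7.6  1.8 13.5] T [0.35  1.108 0.063] j6 0.036 q6 -0.9157 tilt [0.    0.001]
```

```bash
python3 -m jog '[-1,-1.5,-2,0,20, -1,-1.5,-2,0,20, -1,-1.5,-2,0,20, -1,-1.5,-2,0,20, -1,-1.5,-2,0,20]' >/dev/null;python3 rd.py;  python3 -m jog '[0,0,0,0,30, 0,0,0,0,45, 0,0,0,0,60, 0,0,0,0,75, 0,0,0,0,75]';python3 rd.py
```

```text
cw_deg -45.03 pos [0.4837 0.0567 0.2003] F [4.4 3.  4. ] T [ 0.576 -0.92   0.052] j6 0.053 q6 -0.9143 tilt [0.003 0.   ]
time_s: 12.2
eef_pos: [0.4819, 0.0565, 0.1988]
eef_rot: [0.653, 0.27, 0.654, -0.271]
wrist_force: [-0.0, -0.1, -0.5]
opening: 0.749
cw_deg -45.00 pos [0.4819 0.0565 0.1988] F [-0.  -0.1 -0.5] T [ 0.01  -0.006  0.015] j6 -0.002 q6 -0.9138 tilt [-0.001 -0.   ]
```

```bash
python3 -m jog '[-20,0,0,0,75, -50,0,0,0,75, -85,0,0,0,75, -85,0,0,0,75, -85,8,-40,0,75]' >/dev/null; python3 -m jog '[0,8,-40,0,75, 0,16,-80,0,75, 0,24,-120,0,75, 0,32,-160,0,75, 0,40,-200,0,75]'; python3 -m jog '[0,8,-40,0,75, 0,16,-80,0,75, 0,24,-120,0,75, 0,24,-120,0,75, 0,24,-120,0,75]'; python3 -c "
from h import *
a=[]
i=optics.camera('top')[:,:,::-1]
for im in (cv2.imread('pics/top0.png'),i): a.append(cv2.resize(im[215:255,275:315],None,fx=10,fy=10,interpolation=cv2.INTER_CUBIC))
cv2.imwrite('pics/topfull.png',i)
cv2.imwrite('pics/cmp.png',np.clip(np.hstack(a)*2.0,0,255).astype(np.uint8))"
```

```text
time_s: 13.2
eef_pos: [0.3452, 0.2611, 0.2836]
eef_rot: [0.653, 0.27, 0.653, -0.271]
wrist_force: [0.5, 1.0, -0.4]
opening: 0.748
time_s: 13.7
eef_pos: [0.2779, 0.3622, 0.2835]
eef_rot: [0.654, 0.269, 0.654, -0.27]
wrist_force: [0.7, -1.1, 0.3]
opening: 0.753
```

View pics/cmp.png

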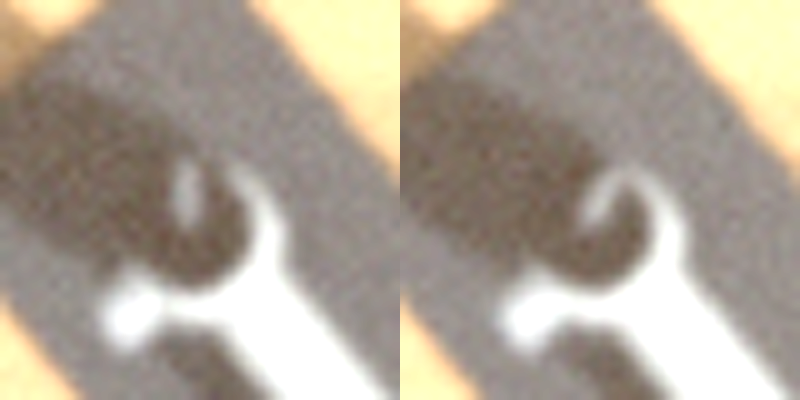

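View pics/topfull.png

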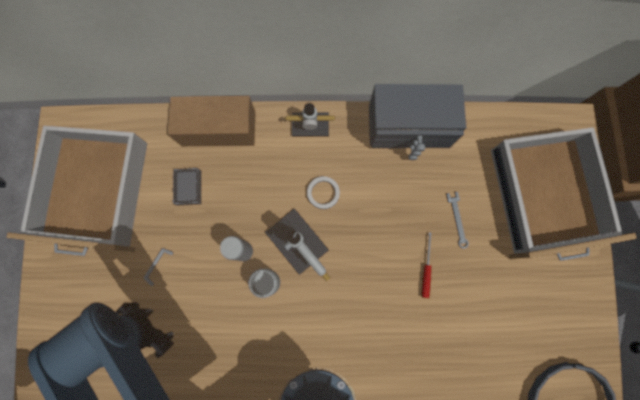

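The pointer ran straight up at the start (crop (187,195)). It now leans about 30° clockwise (crop (603,195)), which is the net one click expected from five closed and four opened. Everything else is in place, including the cup (263,283), thinner (235,248) and tape (323,192).

```bash
python3 -m jog '[0,0,0,0,75, 0,0,0,0,75, 0,0,0,0,75, 0,0,0,0,75, 0,0,0,0,75]'; python3 -c "
from bench import hand_in; print(hand_in())"
```

```text
time_s: 14.25
eef_pos: [0.2791, 0.3618, 0.2843]
eef_rot: [0.653, 0.271, 0.653, -0.271]
wrist_force: [0.2, -0.2, -0.0]
opening: 0.751
the job is handed in; nothing more can be done
None
```

I closed the knob to its stop, opened it four clicks, let go and handed the job in at about 14 s. No verdict is reported.

- **Finding the stop:** I turned clockwise one click at a time, pressing about 5° past each notch. The resistance was 0.09–0.13 N m at the first four notches and 0.29–0.33 N m at the fifth. That put the stop five clicks from the start, snug and below the 0.5 N m limit.
- **Opening:** I turned back 120° from the stop notch, released, and withdrew the arm.
- **Last checks:** The top view shows the pointer about 30° clockwise of where it started, as five clicks closed and four opened should give. Nothing else on the table appears to have moved, and the gripper is clear of everything (wrist force about 0 N).
- **Small disagreement:** At the stop notch the hand still read about 0.1 N m, so the true notch may be a degree or two off the hand's angle. The click should have settled that on release. The picture is too coarse to read the pointer finer than about 10°.

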